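Let the carton press down onto a glued carton

TASK

The carton press is wound up and held by its pawl. Flick the pawl off the ratchet wheel, then ease the drum back by its crank knob, never letting it run, and go on turning by feel until the platen sits firmly on the glued carton without crushing it. Let go, leaving the pawl off, and do not disturb the other things on the bench.

Things in the scene. Friction and masses are not known exactly. Their poses are not given: they have to be found in the camera images.
- winch_axis (a point): point on the winch's vertical axis, 100 mm above the table; its frame is the press's: z up, local +y to the carton, local -x towards the robot. Blue base 35 mm thick, local x -110 to 110, y -150 to 410 mm; gripping room above it. Here sit the drum, a dark 30-tooth ratchet wheel (radius 63, z 80 to 92 mm) and over it the crank arm (top at 109 mm)
- drum_centre (a point): middle of the drum, on the winch axis, 70 mm above the table. A return spring turns the wound drum down: with the pawl off and the knob let go it runs away (keep under 1.5 rad/s). At the start, winding on takes 10 to 13 N at the knob, lowering holds back 3 to 7 N. The spring weakens 0.5 Nm per rad against 0.3 Nm drag: below about -0.75 the drum stays where left and is pushed on with 1 to 6 N
- drum (a joint): drum angle, rad, about 0 at the wound-up start, hard stops at -1.45 and 0.5. Positive = winding up = anticlockwise seen from above, about the winch axis; negative lowers the platen. The platen moves 40 mm per rad
- knob_centre (a point): centre of the free-spinning upright crank knob: black cylinder 26 mm across, 110 to 172 mm above the table (this point 146 mm). On the robot's side of the winch; it travels on a horizontal circle of radius 80 mm about the winch axis, 0.8 to 1.4 rad clockwise from the start until the platen meets the carton
- pawl_lever: flat steel pawl lever, origin on its vertical pivot at table height, local (31, -79) mm from the winch axis. It points along its own -y for 65 mm to an upright post. Turns 0 to 0.70 rad clockwise from above: 0 = pawl on, its frame parallel to winch_axis's; 0.70 = off, at a stop, the post moved in local -x, towards the robot. Moves with 2 to 3 N at the post (never over 20 N), stays where left
- lever_post (a point): centre of the upright round steel post at the lever's end: 14 mm across, 91 to 127 mm above the table; this point is 112 mm above the table. Free space on both sides
- pawl_tip (a point): tip of the pawl, a steel finger under the lever on the same pivot, sprung to it. Engaged, it lies 60 mm from the winch axis seen from above; clear, over 68 mm. With the lever off the spring draws it outwards, but the load jams it in its tooth until the drum is wound on a little (0.02 to 0.15 rad); then it springs clear by itself
- platen: press platen: level aluminium plate 150 x 120 mm on a blue arm above the carton, with a rubber pad on springs (10 N/mm, 6 mm travel) under it; origin at the centre of the pad's underside, 171 mm above the table at drum value 0. Pushing down, each newton at the knob beyond the drag adds 2 N on the carton; wanted: at least 1.5 N left after letting go, never over 30 N
- carton_station (a point): point on the base's top under the carton, local (0, 250) mm, 35 mm above the table. A closed cardboard carton 140 x 110 x 80 mm stands here on a board let into the base. The board's height differs each time, so the carton's top lies anywhere 117 to 137 mm above the table (drum about -1.35 to -0.85) and is not measured: feel for it
- glue_bottle: bystander: small capped bottle, 36 mm across, 110 mm tall, standing on the press base between the winch and the carton; origin at the centre of its foot
- tape_core: bystander: empty cardboard tape core, ring 56 mm across, 25 mm tall, on the press base between the winch and the carton; origin at the centre of its underside
- tape_roll: bystander: roll of packing tape, ring 100 mm across, 48 mm tall, on the table; origin at the centre of its underside
- scraper: bystander: flat scraper lying on the table
- pen_pot: bystander: pot 76 mm across, 100 mm tall, on the table; origin at the centre of its foot
- wrench: bystander: wrench lying on the table
- small_carton: bystander: small closed carton 110 x 80 x 60 mm on the table; origin at the centre of its underside

How it is judged:
By the outcome, as a careful person would: the job done as asked, in the order asked, and still so for the second after the job is handed in, with the robot touching nothing.
It also fails if it takes over 64 s, if anything falls off the work surface, if the arm or the gripper's body presses on something with over 40 N, if the wrist force passes 120 N, or if a joint passes its speed limit or range.

ROBOT

A 6-joint arm with a two-finger parallel gripper is mounted at the origin on the work surface. World frame = base frame: x ahead of the robot, y to its left, z up, the work surface at z = 0. Lengths are in m, angles in rad, forces in N, time in s.
With the tool pointing down it reaches from about 0.325 to 0.9 m from the base axis. Payload 6.1 kg.
Tool frame: the origin (TCP) lies at the centre of the arm's flange, where the gripper is bolted on; the fingertips stand 182 mm ahead of it and the grasp point (between the pads) lies arm.grip_depth ahead of it (arm.grip_depth is the distance from the TCP to the grasp point, in m); z points along the fingers, x is the direction in which the jaws open and shut, and the axes are right-handed (so a half turn about z gives the same grasp; the last joint's range is limited). The gripper opens to 87 mm and grips with 3 to 60 N. Pads are 19 mm wide; open, the fingers measure 117 mm over their backs; the gripper's body (75 mm by 190 mm) begins 51 mm behind the grasp point.
Start: joints at [-1.434, 0.22, 1.526, -0, 1.395, -0.126], TCP at [0.162, -0.604, 0.405] pointing down, gripper open.
Joint ranges: [-2.98, 2.98], [-0.91, 2.08], [0.09, 2.57], [-1.24, 4.39], [0.2, 2.65], [-2.68, 2.68]. Speed limits (rad/s): [2.57, 2.57, 3.01, 3.14, 3.14, 3.14].

INTERFACE

Orientations are given as a unit quaternion [x, y, z, w].
In Python, from rig import arm, grab_frame gives the robot as it stands.
- The arm moves only by the tool play_rows, never from a script. Its argument "increments" is a list that holds one entry, the list of rows, each a list of 5 numbers: the shift along the tool's x, y, z in units of 30 mm (1.0 is 30 mm), then the turn about the tool's z in units of 5 degrees (1.0 is 5 degrees), then the closure in counts, from 0 (fully open) to 255 (shut). In form: [[[x, y, z, yaw, claw], ...]]. A call has 1 to 12 rows; each row shifts and turns the commanded pose from where the row before left it, along the tool's axes as they then stand; what a row does not reach is not made up. A row lasts 1/10 s, in which the tool goes at most 50 mm and 8.59 degrees, less where a joint would pass 70% of its speed; a pose out of reach is approached as far as the arm can. A call is refused whole if a number of a shift passes 1 or a number of a turn 1, either way. A call with a gripper value outside its range is refused whole. The fingers move at their own pace and stop on an object; "squeeze" is the grip in N (left out, the last holds). Time passes only in rows, so rows that do not move let the fingers close. It gives the time, the measured TCP pose, the force and the opening at its end, in the units of the state.
- arm.observe(): the state, without advancing time (a new reading comes with each control period).
- grab_frame(name): name is "scene" or "top" or "wrist"; returns a dict with "img" (384x512x3 uint8, blue, green, red), "range_z" (384x512 float32, m along the optical axis (not along the pixel's ray), 0 where there is no reading), "camera_matrix" (3x3 intrinsics, pixels), "xyz" and "rotation" of the camera in the world. Camera axes: x right, y down, z forward; pixel columns grow to the right and rows downward; lengths in m; the calibration is good to about 2 mm. The wrist camera is an equidistant fisheye: a pixel r from the principal point sees the ray r / f radians off the axis. A picture is of the moment at which its call begins.
- arm.finish_job(): hands the job in, once; it reports no verdict.
The state is a dict: "time": time; "joint_positions": joint angles; "qvel": joint speeds; "tau": joint torques, N m; "eef_pos": TCP position; "tcp_rot": TCP orientation; "wrist_force": force on the tool from outside, world axes, zero at the start; "torque": the same for the moment, N m; "grip_width": opening from 0.0 (shut) to 1.0 (fully open).
Only numpy, scipy, OpenCV 4.12 (cv2) and the standard library are available. Lean on these libraries where they do the work, as an engineer would, in place of code of your own. Each camera call takes 0.05 s, during which the arm holds its last target.

## Working session

There is one attempt and no reset: what is moved stays moved. The work goes in short steps, Python scripts to look and compute and a tool call to move; the robot and the scene stay as the last step left them, time stands still between calls to the robot, and variables do not carry over. Pictures are saved under pics/ and viewed, and the job is handed in when it is done.

Besides the shell and the picture viewer there is one more tool, called after ">>>" as a command line: name --argument value ..., lists and objects as JSON in quotes. play_rows: Moves the arm, as the interface text tells. Its arguments: {"type":"object","properties":{"increments":{"type":"array"},"squeeze":{"type":"number"}},"required":["increments"]}

```bash
mkdir -p pics; ls
python3 - <<'E'
from rig import arm, grab_frame
import cv2
print(arm.observe(), arm.grip_depth)
for n in ("scene","top","wrist"):
    f=grab_frame(n); cv2.imwrite(f"pics/{n}0.png",f["img"]); print(n,f["camera_matrix"],f["xyz"],f["rotation"])
    import pickle; pickle.dump(f,open(f"{n}0.pkl","wb"))
E
```

```text
pics
{'time': 0.0, 'joint_positions': array([-1.43406994e+00,  2.21203778e-01,  1.52761588e+00, -1.44790456e-05,
        1.39468906e+00, -1.26083886e-01]), 'qvel': array([-0.00101726,  0.00060452, -0.00062795, -0.00035941, -0.00073384,
        0.00057883]), 'tau': array([-2.66149109e-03, -4.94620264e+01, -3.87376678e+01,  6.95671421e-02,
        5.71777252e-02, -1.50333090e-04]), 'eef_pos': array([ 0.16233853, -0.60326718,  0.40364824]), 'tcp_rot': array([ 7.93661346e-01, -6.08359064e-01, -6.86037996e-04, -6.68750459e-04]), 'wrist_force': array([-0.30577731, -0.39819669, -0.13246203]), 'torque': array([-0.02278515,  0.03368952, -0.05147001]), 'grip_width': 1.003617010252501} 0.1635
scene [[382.92176545   0.         248.89611858]
 [  0.         382.92176545 187.83016678]
 [  0.           0.           1.        ]] [1.41042649 0.44258202 0.75040158] [ 0.48151387  0.7373376  -0.40408905 -0.24736551]
top [[426.93644578   0.         259.63431998]
 [  0.         426.93644578 190.19558117]
 [  0.           0.           1.        ]] [0.32310016 0.03581964 1.32987246] [ 0.70609131 -0.70102468  0.07262849 -0.0687354 ]
wrist [[297.31863964   0.         252.09789   ]
 [  0.         297.31863964 185.26510259]
 [  0.           0.           1.        ]] [ 0.23301303 -0.5850534   0.38291733] [ 0.78667149 -0.60282754 -0.08170989  0.10521603]
```

View pics/scene0.png

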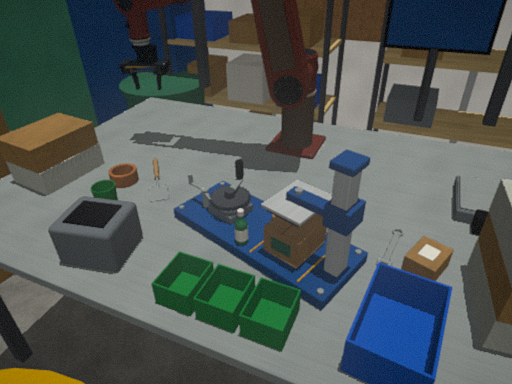

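View pics/top0.png

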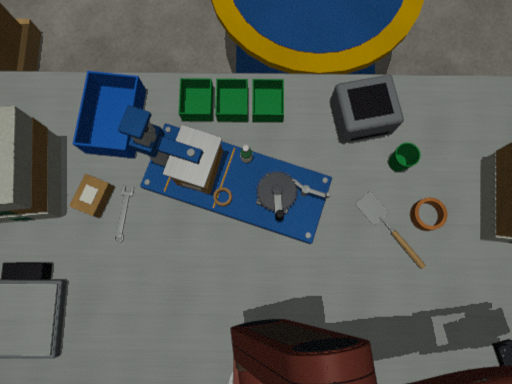

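View pics/wrist0.png

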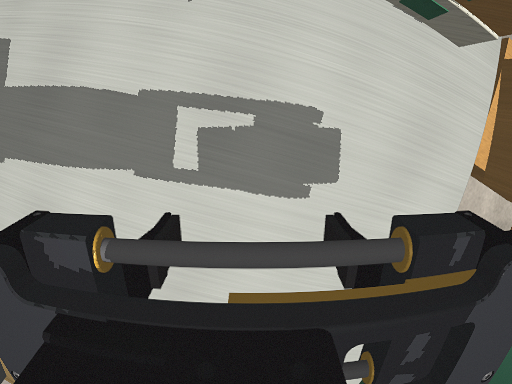

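The scene view shows the press mid-picture, with the wheel at about (228,200), the knob at (239,168) and the bottle at (241,228). In the top view the wheel is at (277,192), the knob at (280,214) and the lever at (300-327,185-194), with the robot at the bottom.

```bash
cat > h.py <<'E'
import numpy as np, cv2, pickle
from scipy.spatial.transform import Rotation as R
def proj(f,P):
    P=np.atleast_2d(P); c=(P-f["xyz"])@R.from_quat(f["rotation"]).as_matrix()
    K=f["camera_matrix"]; return np.c_[K[0,0]*c[:,0]/c[:,2]+K[0,2],K[1,1]*c[:,1]/c[:,2]+K[1,2]]
def ray(f,u,v):
    K=f["camera_matrix"]; d=np.array([(u-K[0,2])/K[0,0],(v-K[1,2])/K[1,1],1.])
    return R.from_quat(f["rotation"]).as_matrix()@d
def onz(f,u,v,z):
    d=ray(f,u,v); return f["xyz"]+d*(z-f["xyz"][2])/d[2]
def cloud(f):
    K=f["camera_matrix"]; v,u=np.mgrid[:384,:512]; z=f["range_z"]
    c=np.stack([(u-K[0,2])/K[0,0]*z,(v-K[1,2])/K[1,1]*z,z],-1)
    return c@R.from_quat(f["rotation"]).as_matrix().T+f["xyz"]
def tri(f1,p1,f2,p2):
    d1=ray(f1,*p1);d2=ray(f2,*p2)
    A=np.c_[d1,-d2]; s=np.linalg.lstsq(A,f2["xyz"]-f1["xyz"],rcond=None)[0]
    a=f1["xyz"]+d1*s[0]; b=f2["xyz"]+d2*s[1]; return (a+b)/2,np.linalg.norm(a-b)
E
python3 - <<'E'
from h import *
t=pickle.load(open("top0.pkl","rb")); s=pickle.load(open("scene0.pkl","rb"))
cv2.imwrite("pics/topz.png",cv2.resize(t["img"][115:250,220:350],None,fx=5.5,fy=4.4*1.25 if 0 else 4.4,interpolation=cv2.INTER_CUBIC))
cv2.imwrite("pics/scz.png",cv2.resize(s["img"][145:255,170:290],None,fx=5,fy=5,interpolation=cv2.INTER_CUBIC))
P=cloud(t); 
# base fit: blue pixels at z~0.035
h=cv2.cvtColor(t["img"],cv2.COLOR_BGR2HSV)
m=(abs(P[...,2]-.035)<.006)&(h[...,0]>100)&(h[...,0]<130)&(h[...,1]>120)
m[:, :125]=0; m[:110]=0
pts=P[m][:,:2]; r=cv2.minAreaRect(pts.astype(np.float32)); print(m.sum(),r,cv2.boxPoints(r))
sil=(abs(P[...,2]-.035)<.006)
print(P[192,277],P[214,280],P[190,327],P[188,310])
E
```

```text
6637 ((0.6253466606140137, 0.14181968569755554), (0.6375914812088013, 0.21984145045280457), 72.09880065917969) [[ 0.4227571  -0.12775545]
 [ 0.63195556 -0.19532956]
 [ 0.82793623  0.41139483]
 [ 0.61873776  0.47896892]]
[ 0.56490189 -0.02054309  0.11431182] [ 0.49220111 -0.0260284   0.17126337] [ 0.58816055 -0.1791417   0.03522384] [ 0.59340798 -0.12614967  0.03841124]
```

```bash
echo
```

```text
(no output)
```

View pics/topz.png

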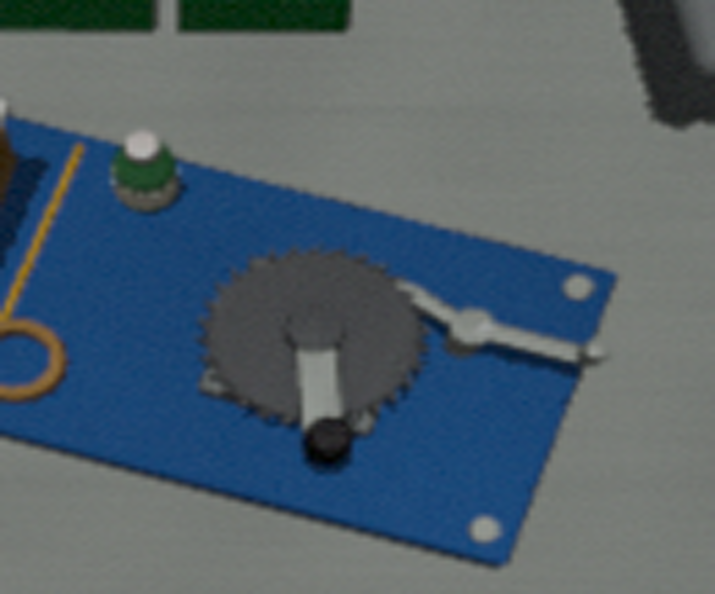

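View pics/scz.png

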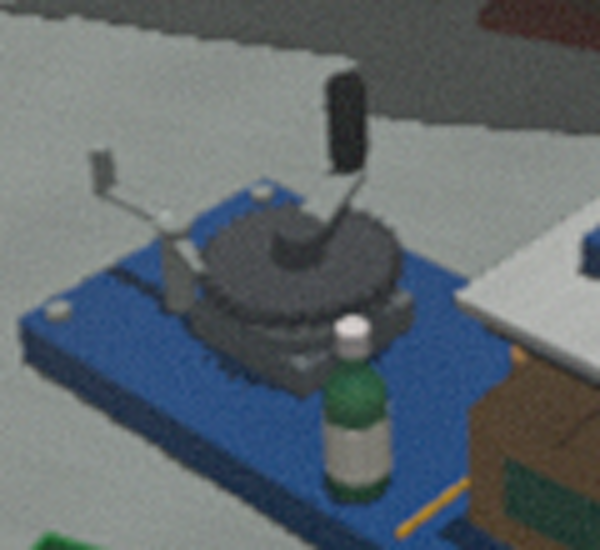

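Run:
```python
from h import *
t=pickle.load(open("top0.pkl","rb")); s=pickle.load(open("scene0.pkl","rb"))
kt=(328/5.5+220-.4,441/4.4+115-.4); pt=(597/5.5+220-.4,352/4.4+115-.4)
ks=(346/5+170-.4,76/5+145-.4); ps=(102/5+170-.4,153/5+145-.4)
print("knob top",tri(t,kt,s,ks)); print("post top",tri(t,pt,s,ps))
P=cloud(t)
# wheel points
for lo,hi in ((.084,.1),):
  m=(P[...,2]>lo)&(P[...,2]<hi); m[:150]=0;m[240:]=0;m[:,:240]=0;m[:,:]&=True; m[:,315:]=0
  q=P[m][:,:2].astype(np.float32); c=cv2.minEnclosingCircle(q); print(m.sum(),c,np.median(P[m][:,2]))
# wheel outline by colour in top image
g=t["img"].astype(int); gray=(g.max(2)-g.min(2)<25)&(g.mean(2)<110)
m=np.zeros((384,512),np.uint8); m[155:215,250:302]=gray[155:215,250:302]
n,l,st,ce=cv2.connectedComponentsWithStats(m); i=1+st[1:,4].argmax(); print(st[i],ce[i])
cs,_=cv2.findContours((l==i).astype(np.uint8),cv2.RETR_EXTERNAL,cv2.CHAIN_APPROX_NONE)
(cx,cy),r=cv2.minEnclosingCircle(cs[0]); print(cx,cy,r,onz(t,cx,cy,.092))
(ex)=cv2.fitEllipse(cs[0]);print(ex,onz(t,*ex[0],.092))
# base edges by colour, ray onto .035
h=cv2.cvtColor(t["img"],cv2.COLOR_BGR2HSV)
b=((h[...,0]>95)&(h[...,0]<130)&(h[...,1]>110)).astype(np.uint8); 
def edge(pairs):
    return np.array(pairs)
near=[];far=[]
for u in range(160,300,4):
    col=np.where(b[150:260,u])[0]+150
    if len(col): near.append(onz(t,u,col.max()+.5,.035)[:2])
for u in range(240,320,4):
    col=np.where(b[120:230,u])[0]+120
    far.append(onz(t,u,col.min()-.5,.035)[:2])
for nm,e in (("near",near),("far",far)):
    e=np.array(e,np.float32); L=cv2.fitLine(e,cv2.DIST_HUBER,0,.001,.001).ravel(); print(nm,L,np.degrees(np.arctan2(L[1],L[0])))
end=[]
for v in range(182,236,3):
    row=np.where(b[v,280:340])[0]+280
    end.append(onz(t,row.max()+.5,v,.035)[:2])
L=cv2.fitLine(np.array(end,np.float32),cv2.DIST_HUBER,0,.001,.001).ravel(); print("end",L)
```

```text
knob top (array([ 0.48998336, -0.02467472,  0.17335288]), np.float64(0.0018590010335472256))
post top (array([ 0.55654435, -0.16721284,  0.12267583]), np.float64(0.0008348522741166372))
1134 ((0.6227622032165527, -0.020154520869255066), 0.12525182962417603) 0.09280281100439602
[ 256  172   46   43 1220] [276.68032787 191.34180328]
278.22430419921875 194.11383056640625 23.582109451293945 [ 0.56300228 -0.02518538  0.092     ]
((277.6412048339844, 191.386962890625), (38.79822540283203, 42.255367279052734), 86.97966003417969) [ 0.57120366 -0.0234774   0.092     ]
near [0.308217   0.95131606 0.50111854 0.11428749] 72.04819
far [ 0.30592725  0.9520549   0.6763415  -0.05356865] 72.186035
end [ 0.95182407 -0.3066447   0.5232328  -0.16015291]
```

```bash
cat >> h.py <<'E'
YAW=np.radians(-17.9); EX=np.array([np.cos(YAW),np.sin(YAW)]); EY=np.array([-np.sin(YAW),np.cos(YAW)])
W=np.array([.5730,-.0190])
def loc(p): d=np.asarray(p)[:2]-W; return np.array([d@EX,d@EY])*1000
def wor(x,y): return W+(x*EX+y*EY)/1000
def plan(p,q,target):
    """shift in tool units (30mm) from pose to target world xyz"""
    return R.from_quat(q).as_matrix().T@(np.asarray(target)-p)/.03
E
python3 - <<'E'
from h import *
from rig import arm
t=pickle.load(open("top0.pkl","rb"))
print("bottle",loc(onz(t,245.4,147.5,.145)),"core",loc(onz(t,223,197,.06)))
print("knob",loc([.48998,-.02467]),"post",loc([.5565,-.1672]))
P=cloud(t)
for u,v in ((195,140),(190,150),(180,148),(210,150),(205,175),(165,148),(195,155)): print(u,v,loc(P[v,u]),P[v,u,2])
o=arm.observe(); M=R.from_quat(o["tcp_rot"]).as_matrix(); print(M, np.degrees(np.arctan2(M[1,0],M[0,0])))
tg=np.r_[wor(31,-144),.287]; tgm=np.r_[.5565,-.1672,.287]; print(tg,tgm)
# path after turning: tool x along local x, tool y = z x x
print("units from here (after yaw to tool x=EX):")
Mx=np.c_[np.r_[EX,0],np.r_[-EY,0],[0,0,-1]]
print(Mx.T@(tg-o["eef_pos"])/.03)
E
```

```text
bottle [ 82.60001186 122.33651801] core [-62.26246039 147.27183311]
knob [-77.25865539 -30.91228668] post [  29.84894309 -146.09767485]
195 140 [ 44.78458049 255.8080767 ] 0.19502218133217575
190 150 [  5.98237825 251.28906566] 0.22595759501575952
180 148 [  4.24744702 280.45586166] 0.21960070383142294
210 150 [ 30.55985615 206.52161441] 0.19557043550528475
205 175 [-41.02372215 195.21624876] 0.19779718572508687
165 148 [ -7.24346173 320.69859189] 0.21379115505203283
195 155 [ -0.67745537 236.05419132] 0.21624755670166973
[[ 2.59779158e-01 -9.65668032e-01 -2.01431994e-04]
 [-9.65666895e-01 -2.59779164e-01  1.49440867e-03]
 [-1.49543051e-03 -1.93700018e-04 -9.99998863e-01]] -74.94302416806201
[ 0.55824007 -0.16555765  0.287     ] [ 0.5565 -0.1672  0.287 ]
units from here (after yaw to tool x=EX):
[  8.0727517  -17.94210358   3.89591341]
```

The post and knob measured from two views agree with the stated geometry to about 2 mm. First I turn the jaws along the press's local x, then go over.

>>> play_rows --increments '[[[0,0,0,-1,130],[0,0,0,-1,130],[0,0,0,-1,130],[0,0,0,-1,130],[0,0,0,-1,130],[0,0,0,-1,130],[0,0,0,-1,130],[0,0,0,-1,130],[0,0,0,-1,130],[0,0,0,-1,130],[0,0,0,-1,130],[0,0,0,-0.4,130]]]' --squeeze 20

```text
time: 1.35
eef_pos: [0.1623, -0.6034, 0.4042]
tcp_rot: [0.988, -0.155, -0.0, -0.0]
wrist_force: [0.8, 0.4, 0.1]
grip_width: 0.491
```

>>> play_rows --increments '[[[0.45,-1,0,0,130],[0.45,-1,0,0,130],[0.45,-1,0,0,130],[0.45,-1,0,0,130],[0.45,-1,0,0,130],[0.45,-1,0,0,130],[0.45,-1,0,0,130],[0.45,-1,0,0,130],[0.45,-1,0,0,130],[0.45,-1,0,0,130],[0.45,-1,0,0,130],[0.45,-1,0,0,130]]]'

```text
time: 2.55
eef_pos: [0.4281, -0.3097, 0.4045]
tcp_rot: [0.988, -0.156, -0.0, -0.0]
wrist_force: [0.4, -0.4, -0.5]
grip_width: 0.491
```

>>> play_rows --increments '[[[0.45,-1,0,0,130],[0.45,-1,0,0,130],[0.45,-1,0,0,130],[0.45,-1,0,0,130],[0.45,-1,0,0,130],[0.4,-0.9,0,0,130],[0,0,0,0,130],[0,0,0,0,130]]]'

```text
time: 3.35
eef_pos: [0.5576, -0.1666, 0.4042]
tcp_rot: [0.988, -0.155, -0.001, 0.0]
wrist_force: [-1.6, -0.1, 0.6]
grip_width: 0.489
```

```bash
cat >> h.py <<'E'
def st(o):
    M=R.from_quat(o["tcp_rot"]).as_matrix(); g=o["eef_pos"]+M[:,2]*.1635
    f=o["wrist_force"]
    print("t",round(float(o["time"]),2),"tcp",o["eef_pos"].round(4),"grasp",g.round(4),"loc",loc(g).round(1),"toolx loc",np.degrees(np.arctan2(M[1,0],M[0,0])-YAW).round(1),"F loc",np.round([f[:2]@EX,f[:2]@EY,f[2]],2),"w",round(float(o["grip_width"])*87,1))
    return M
E
python3 - <<'E'
from h import *
from rig import arm,grab_frame
o=arm.observe(); M=st(o); print(o["joint_positions"].round(2))
print(plan(o["eef_pos"],o["tcp_rot"],np.r_[.5573,-.1665,.287]))
f=grab_frame("wrist"); cv2.imwrite("pics/w1.png",f["img"])
E
```

```text
t 3.35 tcp [ 0.5576 -0.1666  0.4042] grasp [ 0.5574 -0.1666  0.2407] loc [  30.5 -145.2] toolx loc 0.1 F loc [-1.46 -0.62  0.63] w 42.5
[-0.43  0.12  1.64 -0.    1.38 -0.11]
[-6.26383674e-03 -1.16250871e-03  3.90748044e+00]
```

View pics/w1.png

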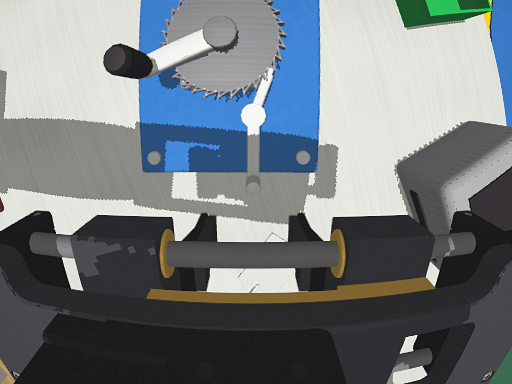

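The wrist view shows the post at (253,185), centred between the fingers (190 to 315). Now down around it.

>>> play_rows --increments '[[[0,0,0.8,0,130],[0,0,0.8,0,130],[0,0,0.8,0,130],[0,0,0.6,0,130],[0,0,0.5,0,130],[0,0,0.4,0,130],[0,0,0,0,130]]]'

```text
time: 4.1
eef_pos: [0.5567, -0.1673, 0.2859]
tcp_rot: [0.988, -0.156, -0.001, -0.0]
wrist_force: [0.5, 0.4, -0.2]
grip_width: 0.492
```

Run:
```python
from h import *
from rig import arm,grab_frame
o=arm.observe(); M=st(o)
f=grab_frame("wrist"); cv2.imwrite("pics/w2.png",f["img"])
```

```text
t 4.1 tcp [ 0.5567 -0.1673  0.2859] grasp [ 0.5562 -0.1671  0.1224] loc [  29.5 -146.1] toolx loc -0.1 F loc [ 0.33  0.51 -0.16] w 42.8
```

View pics/w2.png

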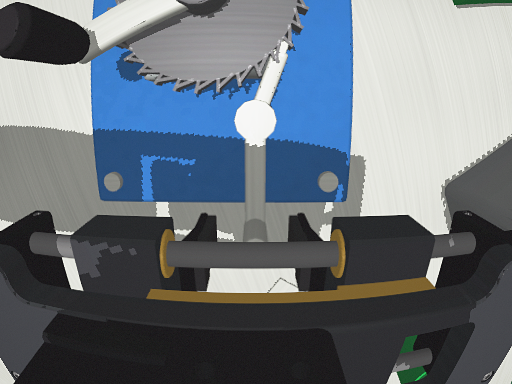

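>>> play_rows --increments '[[[0,0,0,0,190],[0,0,0,0,190],[-0.2,0,0,0,190],[-0.2,-0.02,0,0,190],[-0.2,-0.03,0,0,190],[-0.2,-0.05,0,0,190],[-0.2,-0.06,0,0,190],[-0.2,-0.09,0,0,190]]]' --squeeze 8

```text
time: 4.95
eef_pos: [0.5252, -0.1486, 0.288]
tcp_rot: [0.988, -0.156, 0.0, 0.0]
wrist_force: [1.7, -2.5, 1.1]
grip_width: 0.256
```

Run:
```python
from h import *
from rig import arm
o=arm.observe(); M=st(o)
```

```text
t 4.95 tcp [ 0.5252 -0.1486  0.288 ] grasp [ 0.5253 -0.1487  0.1245] loc [  -5.5 -138. ] toolx loc -0.0 F loc [ 2.41 -1.84  1.14] w 22.3
```

>>> play_rows --increments '[[[-0.1,-0.08,0,0,190],[-0.1,-0.08,0,0,190],[-0.08,-0.06,0,0,190],[-0.06,-0.05,0,0,190]]]'

```text
time: 5.35
eef_pos: [0.5184, -0.1379, 0.2878]
tcp_rot: [0.988, -0.156, 0.0, 0.0]
wrist_force: [5.7, -7.3, -2.8]
grip_width: 0.254
```

Run:
```python
from h import *
from rig import arm,grab_frame
o=arm.observe(); M=st(o)
f=grab_frame("wrist"); cv2.imwrite("pics/w3.png",f["img"])
```

```text
t 5.35 tcp [ 0.5184 -0.1379  0.2878] grasp [ 0.5185 -0.138   0.1243] loc [ -15.3 -130. ] toolx loc -0.0 F loc [ 7.63 -5.24 -2.83] w 22.1
```

View pics/w3.png

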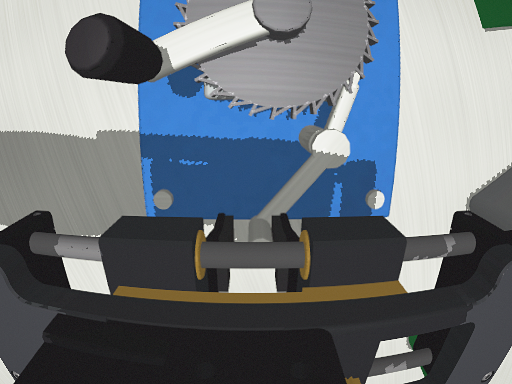

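The lever has swung about 40° and the force has risen to about 9 N, so it is on its stop. Back off, lift and go over the knob.

>>> play_rows --increments '[[[0.12,0.03,0,0,185],[0,0,-0.5,0,180],[0,0,-0.9,0,150],[0,0,-0.9,0,80],[0,0,-0.9,0,80],[-0.5,-0.8,0,0,80],[-0.6,-0.8,0,0,80],[-0.6,-0.8,0,0,80],[-0.6,-0.9,0,0,80],[0,0,0,0,80],[0,0,0,0,80]]]'

```text
time: 6.5
eef_pos: [0.4864, -0.024, 0.3846]
tcp_rot: [0.988, -0.155, 0.0, 0.0]
wrist_force: [0.3, 0.0, 0.3]
grip_width: 0.683
```

Run:
```python
from h import *
from rig import arm,grab_frame
o=arm.observe(); M=st(o)
for n in ("wrist","top","scene"):
    f=grab_frame(n); pickle.dump(f,open(n+"4.pkl","wb")); cv2.imwrite(f"pics/{n}4.png",f["img"])
    if n=="scene": cv2.imwrite("pics/scz4.png",cv2.resize(f["img"][125:255,160:290],None,fx=4.5,fy=4.5,interpolation=cv2.INTER_CUBIC))
```

```text
t 6.5 tcp [ 0.4864 -0.024   0.3846] grasp [ 0.4865 -0.0241  0.2211] loc [-80.8 -31.4] toolx loc 0.1 F loc [0.3  0.13 0.27] w 59.4
```

View pics/wrist4.png

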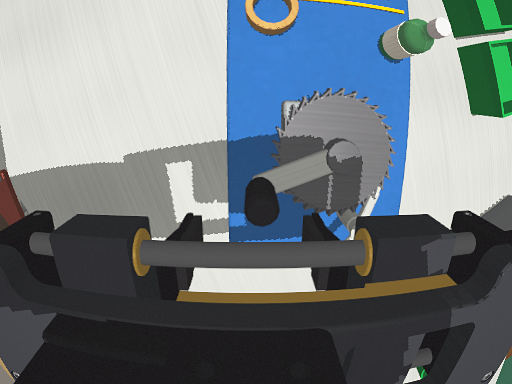

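View pics/scz4.png

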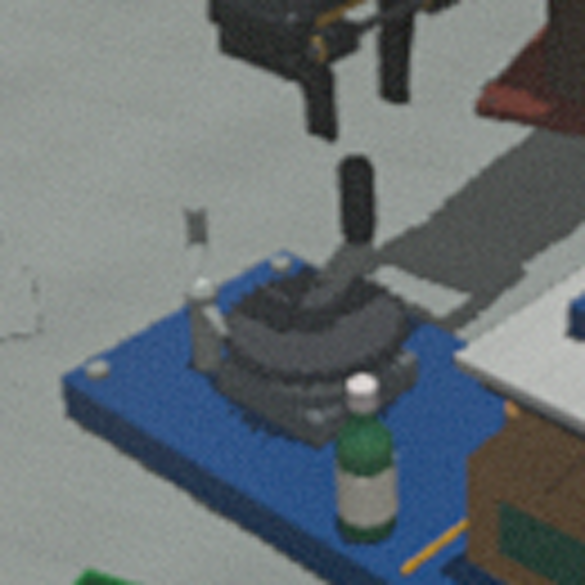

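Run:
```python
from h import *
f=pickle.load(open("wrist4.pkl","rb"))
K=f["camera_matrix"];M=R.from_quat(f["rotation"]).as_matrix()
def wz(u,v,z):
    dx,dy=u-K[0,2],v-K[1,2]; r=np.hypot(dx,dy); a=r/K[0,0]
    d=M@np.array([np.sin(a)*dx/r,np.sin(a)*dy/r,np.cos(a)]); return f["xyz"]+d*(z-f["xyz"][2])/d[2]
for u,v in ((263,210),(262,212),(262,214),(260,188)): print(u,v,loc(wz(u,v,.172)),loc(wz(u,v,.110)))
g=f["img"][150:240,230:300]; m=(g.max(2)<45).astype(np.uint8)
n,l,s,c=cv2.connectedComponentsWithStats(m); print(s[1:][s[1:,4]>80],c[1:][s[1:,4]>80]+[230,150])
cv2.imwrite("pics/kz.png",cv2.resize(g,None,fx=6,fy=6))
```

```text
263 210 [-72.08049699 -29.64474736] [-69.62723756 -52.30658707]
262 212 [-72.75028031 -31.11080917] [-70.51352627 -54.24654885]
262 214 [-72.73283539 -32.58498396] [-70.49044234 -56.19724612]
260 188 [-74.28013449 -13.94644897] [-72.53790112 -31.53386197]
[[  15   27   34   49 1305]] [[260.67586207 201.95708812]]
```

View pics/kz.png

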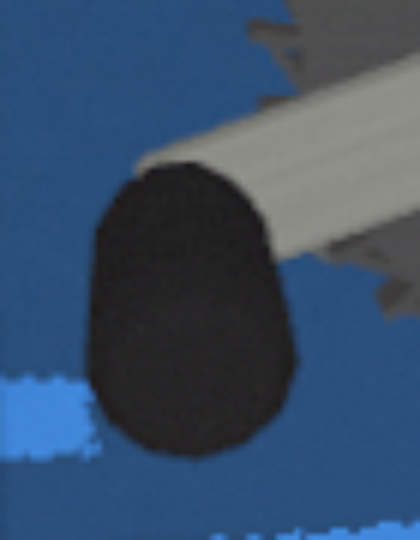

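>>> play_rows --increments '[[[0.21,-0.05,0,0,80],[0,0,0.6,0,80],[0,0,0.7,0,80],[0,0,0.7,0,80],[0,0,0.5,0,80],[0,0,0,0,80],[0,0,0,0,150],[0,0,0,0,180],[0,0,0,0,220],[0,0,0,0,220],[0,0,0,0,220]]]' --squeeze 30

```text
time: 7.75
eef_pos: [0.493, -0.025, 0.3093]
tcp_rot: [0.988, -0.156, 0.0, 0.0]
wrist_force: [0.2, -0.6, 0.3]
grip_width: 0.318
```

Run:
```python
from h import *
from rig import arm,grab_frame
o=arm.observe(); M=st(o); print(o["torque"])
```

```text
t 7.75 tcp [ 0.493  -0.025   0.3093] grasp [ 0.4932 -0.0251  0.1458] loc [-74.1 -30.3] toolx loc -0.0 F loc [ 0.4  -0.48  0.32] w 27.7
[ 0.01250445 -0.07223707 -0.0077284 ]
```

>>> play_rows --increments '[[[0,0,0,0,235],[0.02,0.05,0,0,235],[0.02,0.05,0,0,235],[0.02,0.05,0,0,235],[0.02,0.05,0,0,235],[0,0,0,0,235]]]' --squeeze 40

```text
time: 8.35
eef_pos: [0.4934, -0.0299, 0.3092]
tcp_rot: [0.988, -0.156, -0.0, -0.002]
wrist_force: [0.2, 9.8, 5.1]
grip_width: 0.29
```

```bash
cat >> h.py <<'E'
def kn(o):
    M=st(o); g=o["eef_pos"]+M[:,2]*.1635; l=loc(g); phi=np.arctan2(-l[1],-l[0]); f=o["wrist_force"]; fl=np.array([f[:2]@EX,f[:2]@EY])
    # winding tangent, force by tool on knob = -wrist_force
    tg=np.array([np.sin(phi),-np.cos(phi)]); rd=np.array([-np.cos(phi),-np.sin(phi)])
    print("drum~",round(phi-np.radians(22.2),3),"r",np.hypot(*l).round(1),"tool pushes: wind %.1f radial %.1f"%(-fl@tg,-fl@rd))
E
python3 - <<'E'
from h import *
from rig import arm,grab_frame
o=arm.observe(); kn(o)
for n in ("wrist","scene"):
    f=grab_frame(n); pickle.dump(f,open(n+"5.pkl","wb")); cv2.imwrite(f"pics/{n}5.png",f["img"])
E
```

```text
t 8.35 tcp [ 0.4934 -0.0299  0.3092] grasp [ 0.4935 -0.0292  0.1457] loc [-72.6 -34.2] toolx loc -0.0 F loc [-2.82  9.41  5.13] w 25.3
drum~ 0.052 r 80.2 tool pushes: wind 9.7 radial 1.5
```

View pics/wrist5.png

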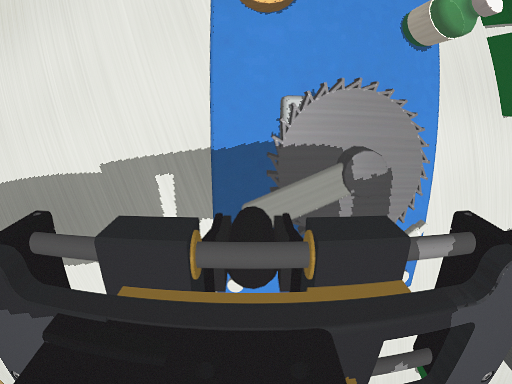

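>>> play_rows --increments '[[[0.02,0.05,0,0,235],[0.02,0.05,0,0,235],[0.02,0.05,0,0,235],[0,0,0,0,235]]]'

```text
time: 8.85
eef_pos: [0.4939, -0.0346, 0.3092]
tcp_rot: [0.988, -0.156, 0.0, -0.002]
wrist_force: [1.2, 10.7, 2.9]
grip_width: 0.287
```

Run:
```python
from h import *
from rig import arm,grab_frame
o=arm.observe(); kn(o)
t0=pickle.load(open("top0.pkl","rb"))["img"]; t4=pickle.load(open("top4.pkl","rb"))["img"]
f=grab_frame("top"); s=grab_frame("scene")
c=lambda a:cv2.resize(a[160:215,275:340],None,fx=6,fy=6,interpolation=cv2.INTER_CUBIC)
cv2.imwrite("pics/cmp6.png",np.hstack([c(t0),c(f["img"])]))
s0=pickle.load(open("scene0.pkl","rb"))["img"];s4=pickle.load(open("scene4.pkl","rb"))["img"]
d=lambda a:cv2.resize(a[165:225,180:240],None,fx=6,fy=6,interpolation=cv2.INTER_CUBIC)
cv2.imwrite("pics/cmps6.png",np.hstack([d(s4),d(s["img"])]))
```

```text
t 8.85 tcp [ 0.4939 -0.0346  0.3092] grasp [ 0.494  -0.0338  0.1457] loc [-70.6 -38.3] toolx loc -0.0 F loc [-2.1  10.54  2.91] w 25.0
drum~ 0.11 r 80.4 tool pushes: wind 10.3 radial 3.2
```

View pics/cmp6.png

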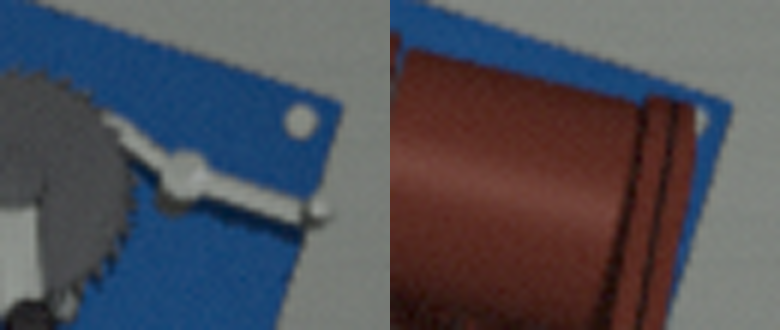

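View pics/cmps6.png

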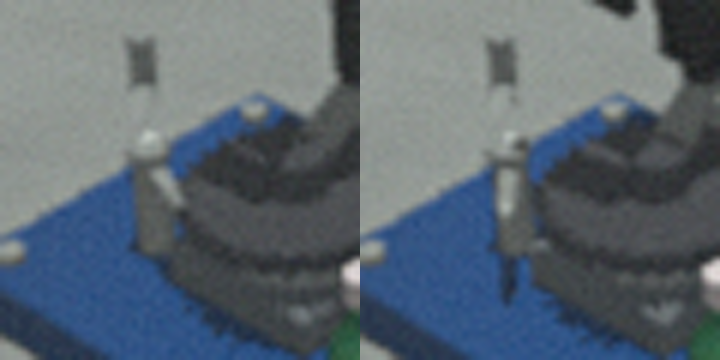

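The right-hand crop shows the pawl finger now hanging away from the wheel (at (510,190), it was at (170,195)), so it has sprung clear. Work out the arc steps.

Run:
```python
import numpy as np
def rows(p0,p1,n):
    p=np.linspace(p0,p1,n+1); X=-80*np.cos(p);Y=-80*np.sin(p)
    for i in range(n): print(round(p[i+1]-.3875,2),(round((X[i+1]-X[i])/30,3),round(-(Y[i+1]-Y[i])/30,3)))
rows(.52,-.36,22)
```

```text
0.09 (np.float64(-0.051), np.float64(-0.094))
0.05 (np.float64(-0.047), np.float64(-0.096))
0.01 (np.float64(-0.043), np.float64(-0.097))
-0.03 (np.float64(-0.04), np.float64(-0.099))
-0.07 (np.float64(-0.036), np.float64(-0.101))
-0.11 (np.float64(-0.032), np.float64(-0.102))
-0.15 (np.float64(-0.027), np.float64(-0.103))
-0.19 (np.float64(-0.023), np.float64(-0.104))
-0.23 (np.float64(-0.019), np.float64(-0.105))
-0.27 (np.float64(-0.015), np.float64(-0.106))
-0.31 (np.float64(-0.011), np.float64(-0.106))
-0.35 (np.float64(-0.006), np.float64(-0.106))
-0.39 (np.float64(-0.002), np.float64(-0.107))
-0.43 (np.float64(0.002), np.float64(-0.107))
-0.47 (np.float64(0.006), np.float64(-0.106))
-0.51 (np.float64(0.011), np.float64(-0.106))
-0.55 (np.float64(0.015), np.float64(-0.106))
-0.59 (np.float64(0.019), np.float64(-0.105))
-0.63 (np.float64(0.023), np.float64(-0.104))
-0.67 (np.float64(0.027), np.float64(-0.103))
-0.71 (np.float64(0.032), np.float64(-0.102))
-0.75 (np.float64(0.036), np.float64(-0.101))
```

>>> play_rows --increments '[[[-0.05,-0.09,0,0,235],[-0.045,-0.095,0,0,235],[-0.045,-0.095,0,0,235],[-0.04,-0.1,0,0,235],[-0.035,-0.1,0,0,235],[-0.03,-0.1,0,0,235],[-0.03,-0.1,0,0,235],[-0.025,-0.105,0,0,235]]]'

```text
time: 9.75
eef_pos: [0.493, -0.0111, 0.3093]
tcp_rot: [0.988, -0.156, 0.001, 0.0]
wrist_force: [5.5, 1.2, -0.7]
grip_width: 0.286
```

Run:
```python
from h import *
from rig import arm,grab_frame
o=arm.observe(); kn(o)
```

```text
t 9.75 tcp [ 0.493  -0.0111  0.3093] grasp [ 0.4935 -0.0112  0.1458] loc [-78.1 -17. ] toolx loc -0.1 F loc [ 4.91  2.82 -0.7 ] w 24.8
drum~ -0.173 r 79.9 tool pushes: wind 1.7 radial 5.4
```

>>> play_rows --increments '[[[0,-0.105,0,0,235],[0,-0.105,0,0,235],[-0.01,-0.105,0,0,235],[-0.005,-0.105,0,0,235],[0,-0.105,0,0,235],[0,-0.105,0,0,235],[0.005,-0.105,0,0,235],[0.01,-0.105,0,0,235],[0.015,-0.105,0,0,235]]]'

```text
time: 10.65
eef_pos: [0.5016, 0.0157, 0.3092]
tcp_rot: [0.988, -0.156, 0.0, 0.0]
wrist_force: [0.1, 0.5, 5.3]
grip_width: 0.29
```

Run:
```python
from h import *
from rig import arm,grab_frame
o=arm.observe(); kn(o)
```

```text
t 10.65 tcp [0.5016 0.0157 0.3092] grasp [0.5016 0.0155 0.1457] loc [-78.5  10.9] toolx loc -0.0 F loc [-0.09  0.54  5.3 ] w 25.2
drum~ -0.526 r 79.3 tool pushes: wind 0.5 radial -0.2
```

>>> play_rows --increments '[[[0.015,-0.105,0,0,235],[0.02,-0.105,0,0,235],[0.025,-0.105,0,0,235],[0.03,-0.1,0,0,235],[0.03,-0.1,0,0,235],[0.02,-0.05,0,0,235],[0,0,0,0,235]]]'

```text
time: 11.35
eef_pos: [0.511, 0.0303, 0.3092]
tcp_rot: [0.988, -0.156, 0.0, 0.001]
wrist_force: [0.9, -1.6, 5.1]
grip_width: 0.287
```

Run:
```python
from h import *
from rig import arm,grab_frame
o=arm.observe(); kn(o)
f=grab_frame("scene"); cv2.imwrite("pics/s7.png",cv2.resize(f["img"][125:275,170:370],None,fx=4,fy=4,interpolation=cv2.INTER_CUBIC))
```

```text
t 11.35 tcp [0.511  0.0303 0.3092] grasp [0.5111 0.0301 0.1457] loc [-74.   27.7] toolx loc -0.0 F loc [ 1.37 -1.29  5.1 ] w 25.0
drum~ -0.746 r 79.1 tool pushes: wind -0.7 radial 1.7
```

View pics/s7.png

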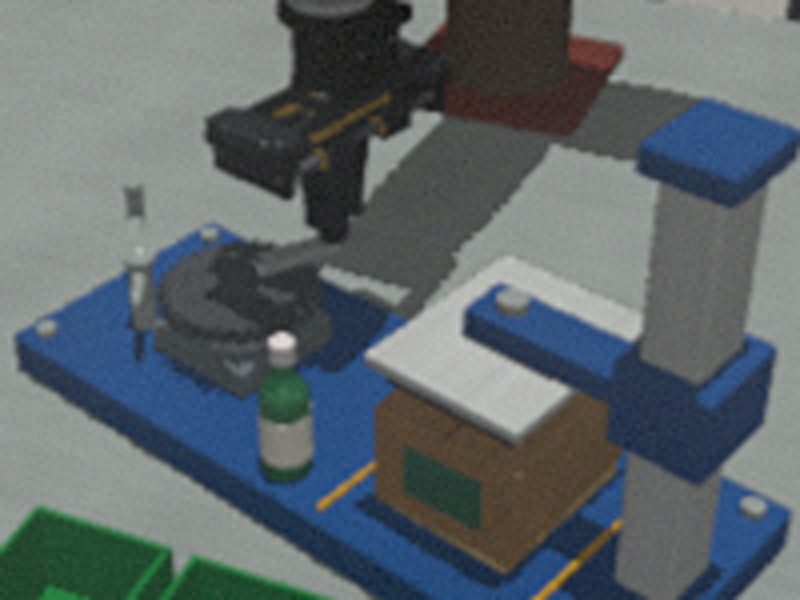

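>>> play_rows --increments '[[[0.01,-0.025,0,0,235],[0.01,-0.025,0,0,235],[0.01,-0.025,0,0,235],[0.01,-0.025,0,0,235]]]'

```text
time: 11.8
eef_pos: [0.5129, 0.0326, 0.3091]
tcp_rot: [0.988, -0.156, 0.0, 0.001]
wrist_force: [-0.1, -1.8, 7.1]
grip_width: 0.288
```

```bash
cat > k.py <<'E'
from h import *
from rig import arm
kn(arm.observe())
E
python3 k.py
```

```text
t 11.8 tcp [0.5129 0.0326 0.3091] grasp [0.5129 0.0323 0.1456] loc [-73.   30.3] toolx loc -0.0 F loc [ 0.41 -1.72  7.12] w 25.0
drum~ -0.782 r 79.0 tool pushes: wind -1.4 radial 1.0
```

>>> play_rows --increments '[[[0.01,-0.025,0,0,235],[0.01,-0.025,0,0,235],[0.01,-0.025,0,0,235]]]'

```text
time: 12.1
eef_pos: [0.5144, 0.0344, 0.3092]
tcp_rot: [0.988, -0.156, 0.0, 0.001]
wrist_force: [-0.1, -2.1, 6.1]
grip_width: 0.287
```

```bash
python3 k.py
```

```text
t 12.1 tcp [0.5144 0.0344 0.3092] grasp [0.5145 0.0341 0.1457] loc [-72.   32.5] toolx loc -0.0 F loc [ 0.53 -2.03  6.08] w 25.0
drum~ -0.812 r 79.0 tool pushes: wind -1.6 radial 1.3
```

>>> play_rows --increments '[[[0.01,-0.025,0,0,235],[0.01,-0.025,0,0,235],[0.01,-0.025,0,0,235],[0.01,-0.025,0,0,235]]]'

```text
time: 12.5
eef_pos: [0.5166, 0.0367, 0.3091]
tcp_rot: [0.988, -0.156, 0.0, 0.001]
wrist_force: [0.8, -2.4, 5.5]
grip_width: 0.287
```

```bash
python3 k.py
```

```text
t 12.5 tcp [0.5166 0.0367 0.3091] grasp [0.5166 0.0363 0.1456] loc [-70.6  35.3] toolx loc -0.0 F loc [ 1.47 -2.02  5.5 ] w 25.0
drum~ -0.851 r 79.0 tool pushes: wind -1.1 radial 2.2
```

>>> play_rows --increments '[[[0.01,-0.025,0,0,235],[0.01,-0.025,0,0,235],[0.01,-0.025,0,0,235]]]'

```text
time: 12.8
eef_pos: [0.5182, 0.0385, 0.3091]
tcp_rot: [0.988, -0.156, 0.001, 0.001]
wrist_force: [2.7, -5.5, 5.4]
grip_width: 0.289
```

```bash
python3 k.py
```

```text
t 12.8 tcp [0.5182 0.0385 0.3091] grasp [0.5184 0.0381 0.1456] loc [-69.5  37.5] toolx loc -0.0 F loc [ 4.28 -4.4   5.41] w 25.2
drum~ -0.882 r 79.0 tool pushes: wind -1.8 radial 5.9
```

>>> play_rows --increments '[[[0.025,-0.015,0,0,235],[0.025,-0.015,0,0,235],[0.015,-0.025,0,0,235]]]'

```text
time: 13.1
eef_pos: [0.5203, 0.0399, 0.3091]
tcp_rot: [0.988, -0.156, -0.0, 0.0]
wrist_force: [-0.8, -2.7, 7.0]
grip_width: 0.29
```

```bash
python3 k.py
```

```text
t 13.1 tcp [0.5203 0.0399 0.3091] grasp [0.5203 0.0397 0.1456] loc [-68.2  39.7] toolx loc -0.1 F loc [ 0.11 -2.79  7.01] w 25.3
drum~ -0.915 r 78.9 tool pushes: wind -2.4 radial 1.5
```

>>> play_rows --increments '[[[0.015,-0.025,0,0,235],[0.015,-0.025,0,0,235]]]'

```text
time: 13.3
eef_pos: [0.5217, 0.041, 0.3092]
tcp_rot: [0.988, -0.156, 0.0, 0.001]
wrist_force: [0.3, -4.0, 7.6]
grip_width: 0.287
```

```bash
python3 k.py
```

```text
t 13.3 tcp [0.5217 0.041  0.3092] grasp [0.5217 0.0409 0.1457] loc [-67.3  41.2] toolx loc -0.0 F loc [ 1.53 -3.72  7.56] w 25.0
drum~ -0.937 r 78.9 tool pushes: wind -2.4 radial 3.2
```

>>> play_rows --increments '[[[0.016,-0.022,0,0,235],[0.016,-0.022,0,0,235],[0.016,-0.022,0,0,235]]]'

```text
time: 13.6
eef_pos: [0.5236, 0.0425, 0.3091]
tcp_rot: [0.988, -0.156, -0.0, 0.001]
wrist_force: [-1.5, -3.0, 7.4]
grip_width: 0.289
```

```bash
python3 k.py
```

```text
t 13.6 tcp [0.5236 0.0425 0.3091] grasp [0.5235 0.0424 0.1456] loc [-66.   43.2] toolx loc -0.0 F loc [-0.53 -3.33  7.43] w 25.1
drum~ -0.967 r 78.8 tool pushes: wind -3.1 radial 1.4
```

>>> play_rows --increments '[[[0.016,-0.022,0,0,235],[0.016,-0.022,0,0,235],[0.016,-0.022,0,0,235]]]'

```text
time: 13.9
eef_pos: [0.5255, 0.0439, 0.3091]
tcp_rot: [0.988, -0.156, -0.0, 0.001]
wrist_force: [-1.3, -1.2, 8.2]
grip_width: 0.288
```

```bash
python3 k.py
```

```text
t 13.9 tcp [0.5255 0.0439 0.3091] grasp [0.5254 0.0438 0.1456] loc [-64.6  45.1] toolx loc -0.0 F loc [-0.84 -1.55  8.15] w 25.0
drum~ -0.997 r 78.8 tool pushes: wind -1.7 radial 0.2
```

>>> play_rows --increments '[[[0.016,-0.022,0,0,235],[0.016,-0.022,0,0,235],[0.016,-0.022,0,0,235]]]'

```text
time: 14.2
eef_pos: [0.5275, 0.0454, 0.3091]
tcp_rot: [0.988, -0.156, -0.0, 0.001]
wrist_force: [-0.9, -2.7, 7.6]
grip_width: 0.289
```

```bash
python3 k.py
```

```text
t 14.2 tcp [0.5275 0.0454 0.3091] grasp [0.5273 0.0452 0.1456] loc [-63.2  47.1] toolx loc -0.0 F loc [-0.06 -2.87  7.61] w 25.1
drum~ -1.028 r 78.8 tool pushes: wind -2.3 radial 1.7
```

>>> play_rows --increments '[[[0.016,-0.022,0,0,235],[0.016,-0.022,0,0,235]]]'

```text
time: 14.4
eef_pos: [0.5288, 0.0463, 0.3092]
tcp_rot: [0.988, -0.156, -0.0, 0.001]
wrist_force: [-0.6, -4.2, 7.0]
grip_width: 0.292
```

```bash
python3 k.py
```

```text
t 14.4 tcp [0.5288 0.0463 0.3092] grasp [0.5287 0.0461 0.1457] loc [-62.2  48.3] toolx loc -0.0 F loc [ 0.74 -4.15  7.02] w 25.4
drum~ -1.048 r 78.8 tool pushes: wind -2.8 radial 3.1
```

>>> play_rows --increments '[[[0.018,-0.02,0,0,235],[0.018,-0.02,0,0,235],[0.018,-0.02,0,0,235]]]'

```text
time: 14.7
eef_pos: [0.5308, 0.0475, 0.3091]
tcp_rot: [0.988, -0.156, -0.0, 0.001]
wrist_force: [-1.4, -4.2, 8.1]
grip_width: 0.29
```

```bash
python3 k.py
```

```text
t 14.7 tcp [0.5308 0.0475 0.3091] grasp [0.5307 0.0474 0.1456] loc [-60.7  50.1] toolx loc -0.0 F loc [-0.03 -4.39  8.14] w 25.2
drum~ -1.078 r 78.7 tool pushes: wind -3.4 radial 2.8
```

>>> play_rows --increments '[[[0.017,-0.02,0,0,235],[0.017,-0.02,0,0,235]]]'

```text
time: 14.9
eef_pos: [0.532, 0.0483, 0.3091]
tcp_rot: [0.988, -0.156, -0.001, 0.001]
wrist_force: [-3.2, -3.9, 9.7]
grip_width: 0.285
```

```bash
python3 k.py
```

```text
t 14.9 tcp [0.532  0.0483 0.3091] grasp [0.5318 0.0481 0.1456] loc [-59.8  51.2] toolx loc -0.0 F loc [-1.8  -4.72  9.75] w 24.8
drum~ -1.095 r 78.7 tool pushes: wind -4.8 radial 1.7
```

>>> play_rows --increments '[[[0,0,0,0,235],[0.018,-0.02,0,0,235]]]'

```text
time: 15.1
eef_pos: [0.5326, 0.0486, 0.3091]
tcp_rot: [0.988, -0.156, -0.001, 0.001]
wrist_force: [-4.8, -4.8, 10.6]
grip_width: 0.282
```

```bash
python3 k.py
```

```text
t 15.1 tcp [0.5326 0.0486 0.3091] grasp [0.5322 0.0483 0.1456] loc [-59.5  51.6] toolx loc -0.0 F loc [-3.09 -6.04 10.59] w 24.5
drum~ -1.102 r 78.7 tool pushes: wind -6.6 radial 1.6
```

>>> play_rows --increments '[[[0.018,-0.02,0,0,235]]]'

```text
time: 15.2
eef_pos: [0.5331, 0.0489, 0.3091]
tcp_rot: [0.988, -0.156, -0.001, 0.001]
wrist_force: [-5.0, -4.7, 11.3]
grip_width: 0.291
```

```bash
python3 k.py
```

```text
t 15.2 tcp [0.5331 0.0489 0.3091] grasp [0.5327 0.0486 0.1456] loc [-59.1  52. ] toolx loc -0.0 F loc [-3.32 -5.97 11.33] w 25.3
drum~ -1.109 r 78.7 tool pushes: wind -6.7 radial 1.4
```

Contact: the force has risen from about 3 to 6.7 N and the motion per step has dropped. A little more for firmness.

>>> play_rows --increments '[[[0.018,-0.02,0,0,235],[0.01,-0.01,0,0,235],[0,0,0,0,235]]]'

```text
time: 15.5
eef_pos: [0.534, 0.0494, 0.3091]
tcp_rot: [0.988, -0.156, -0.002, 0.001]
wrist_force: [-7.6, -5.4, 11.7]
grip_width: 0.288
```

```bash
python3 k.py
python3 - <<'E'
from rig import grab_frame
import cv2
f=grab_frame("scene"); cv2.imwrite("pics/s8.png",cv2.resize(f["img"][165:275,200:370],None,fx=4.5,fy=4.5,interpolation=cv2.INTER_CUBIC))
E
python3 k.py
```

```text
t 15.5 tcp [0.534  0.0494 0.3091] grasp [0.5334 0.049  0.1456] loc [-58.6  52.6] toolx loc -0.0 F loc [-5.58 -7.43 11.72] w 25.0
drum~ -1.119 r 78.7 tool pushes: wind -9.3 radial 0.8
t 15.55 tcp [0.534  0.0493 0.3091] grasp [0.5334 0.049  0.1456] loc [-58.6  52.5] toolx loc -0.0 F loc [-4.3  -8.32 11.03] w 24.6
drum~ -1.118 r 78.7 tool pushes: wind -9.1 radial 2.4
```

View pics/s8.png

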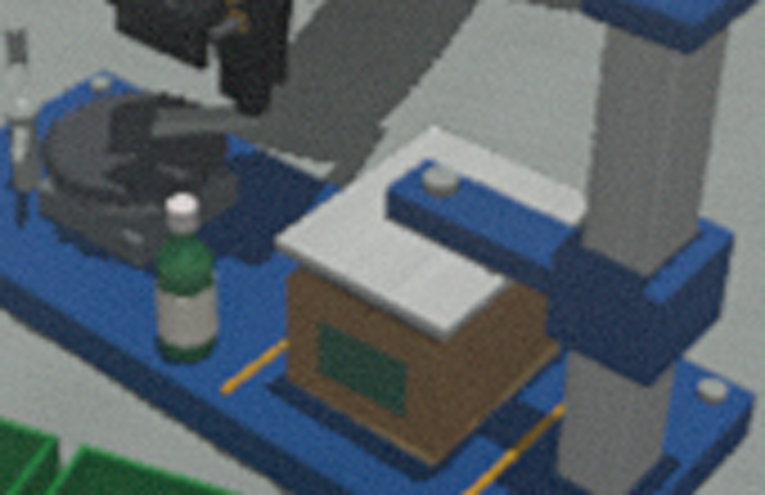

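About 12 N on the carton by force estimate. Ease off the push so that the release is gentle.

>>> play_rows --increments '[[[-0.01,0.013,0,0,235],[-0.01,0.013,0,0,235],[-0.01,0.013,0,0,235],[-0.01,0.013,0,0,235],[0,0,0,0,235]]]'

```text
time: 16.05
eef_pos: [0.5331, 0.0488, 0.3092]
tcp_rot: [0.988, -0.156, -0.0, 0.0]
wrist_force: [-0.7, -2.4, 7.1]
grip_width: 0.286
```

```bash
python3 k.py
```

```text
t 16.05 tcp [0.5331 0.0488 0.3092] grasp [0.533  0.0488 0.1457] loc [-58.9  52.2] toolx loc -0.0 F loc [ 0.08 -2.46  7.14] w 24.9
drum~ -1.113 r 78.7 tool pushes: wind -1.8 radial 1.7
```

>>> play_rows --increments '[[[-0.01,0.012,0,0,235],[0,0,0,0,180],[0,0,0,0,150],[0,0,0,0,110],[0,0,0,0,110],[0,0,0,0,110],[0,0,0,0,110]]]'

```text
time: 16.75
eef_pos: [0.5326, 0.0488, 0.3083]
tcp_rot: [0.988, -0.156, -0.0, -0.0]
wrist_force: [-0.1, -0.6, 0.0]
grip_width: 0.561
```

```bash
python3 k.py
python3 - <<'E'
from rig import grab_frame
import cv2
f=grab_frame("wrist"); cv2.imwrite("pics/w9.png",f["img"])
E
```

```text
t 16.75 tcp [0.5326 0.0488 0.3083] grasp [0.5324 0.0488 0.1448] loc [-59.5  52.1] toolx loc -0.0 F loc [ 0.13 -0.62  0.04] w 48.8
drum~ -1.107 r 79.0 tool pushes: wind -0.4 radial 0.5
```

View pics/w9.png

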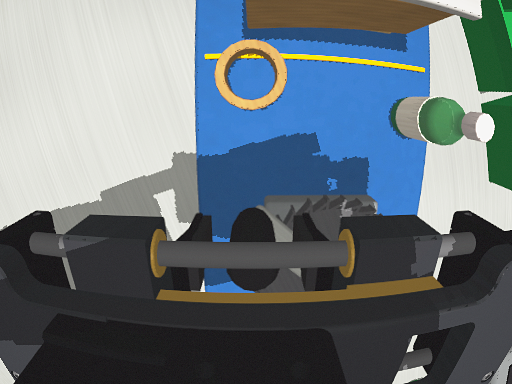

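The knob at (254,250) is clear of both fingers. Lift straight up.

>>> play_rows --increments '[[[0,0,-0.3,0,110],[0,0,-0.6,0,110],[0,0,-0.9,0,110],[0,0,-0.9,0,110],[0,0,-0.9,0,110],[-0.9,0,-0.3,0,110],[-0.9,0,0,0,110],[-0.9,0.6,0,0,110],[0,0.9,0,0,110],[0,0.9,0,0,110],[0,0.9,0,0,110],[0,0,0,0,110]]]'

```text
time: 18.0
eef_pos: [0.4245, -0.0223, 0.4266]
tcp_rot: [0.988, -0.157, 0.001, 0.001]
wrist_force: [0.3, -0.1, -0.4]
grip_width: 0.569
```

```bash
python3 k.py
python3 - <<'E'
from h import *
from rig import grab_frame
t=grab_frame("top"); s=grab_frame("scene"); w=grab_frame("wrist")
pickle.dump((t,s,w),open("end.pkl","wb"))
cv2.imwrite("pics/t10.png",cv2.resize(t["img"][110:250,130:350],None,fx=3.6,fy=3.6,interpolation=cv2.INTER_CUBIC))
cv2.imwrite("pics/s10.png",cv2.resize(s["img"][145:285,170:370],None,fx=4,fy=4,interpolation=cv2.INTER_CUBIC))
cv2.imwrite("pics/w10.png",w["img"])
E
```

```text
t 18.0 tcp [ 0.4245 -0.0223  0.4266] grasp [ 0.4247 -0.0226  0.2631] loc [-140.1  -49. ] toolx loc -0.2 F loc [ 0.28 -0.06 -0.38] w 49.5
drum~ -0.051 r 148.4 tool pushes: wind -0.2 radial 0.2
```

View pics/t10.png

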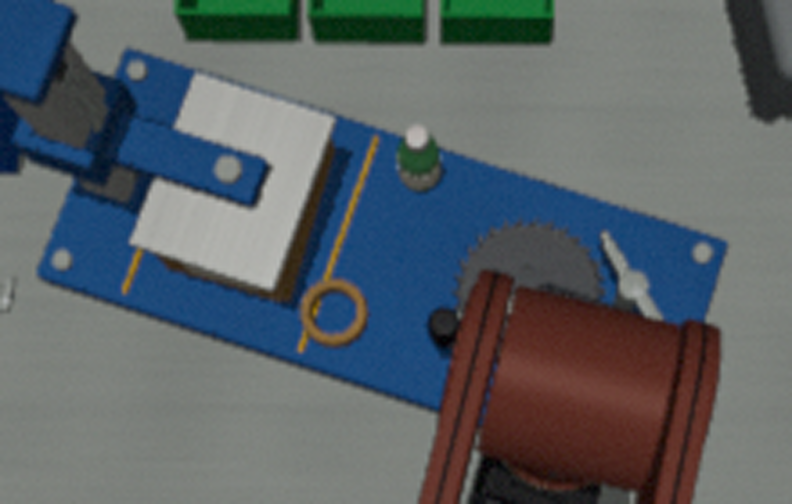

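View pics/s10.png

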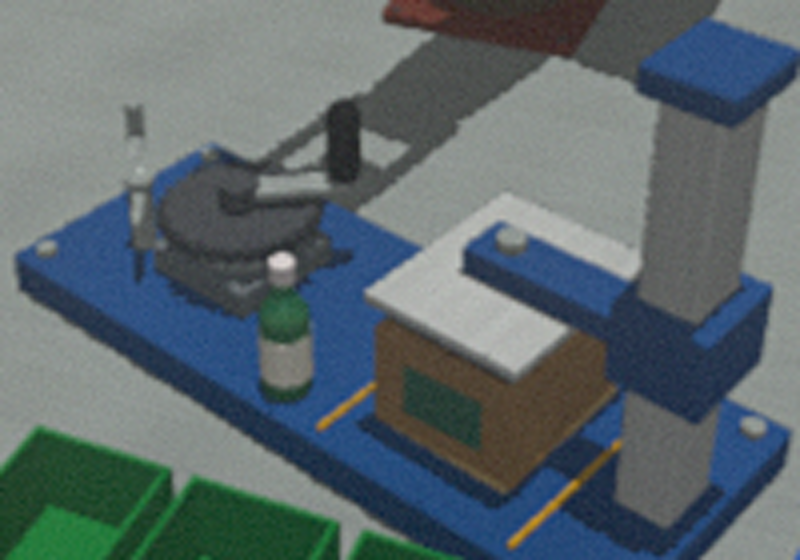

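View pics/w10.png

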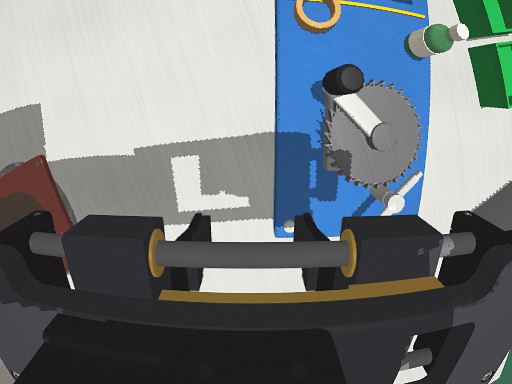

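Run:
```python
from h import *
t,s,w=pickle.load(open("end.pkl","rb"))
u,v=444/3.6+130-.4,326/3.6+110-.4
for z in (.172,):
    l=loc(onz(t,u,v,z)); print(l,np.hypot(*l),np.arctan2(-l[1],-l[0])-np.radians(22.2))
print(tri(t,(u,v),s,(343/4+170-.4,106/4+145-.4)))
P0=cloud(pickle.load(open("top0.pkl","rb")));P=cloud(t)
for a in (P0,P): print(a[150:160,205:212,2].mean())
t0=pickle.load(open("top0.pkl","rb"))["img"]
d=np.abs(t["img"].astype(int)-t0).max(2); 
m=(cv2.blur(d.astype(np.float32),(5,5))>25).astype(np.uint8)
n,_,st_,_=cv2.connectedComponentsWithStats(m); print(st_[1:][st_[1:,4]>20])
```

```text
[-61.64615235  50.98489861] 79.99817489427134 -1.0784860145328856
(array([0.530239  , 0.04804606, 0.17169891]), np.float64(0.000912638596932219))
0.19477665017945206
0.16763516135049952
[[  129   123    95    69  2268]
 [  293   174    13    17   141]
 [  177   185   335   199 27081]]
```

Run:
```python
import cv2,numpy as np
for n in ("wrist5","w9"):
    g=cv2.imread(f"pics/{n}.png").astype(int)
    for v in (225,230,235,238,270,275):
        r=g[v,215:292].max(1); k=r<40
        # run containing centre
        i=38; a=i
        while a>0 and r[a]<50:a-=1
        b=i
        while b<76 and r[b]<50:b+=1
        print(n,v,a+215,b+215,(a+b)/2+215)
    cv2.imwrite(f"pics/{n}z.png",cv2.resize(g[195:300,190:320].astype(np.uint8),None,fx=3,fy=3))
a=cv2.imread("pics/wrist5z.png");b=cv2.imread("pics/w9z.png");cv2.imwrite("pics/cmpk.png",np.hstack([a,b]))
```

```text
wrist5 225 215 272 243.5
wrist5 230 215 291 253.0
wrist5 235 215 291 253.0
wrist5 238 215 291 253.0
wrist5 270 219 277 248.0
wrist5 275 229 275 252.0
w9 225 232 272 252.0
w9 230 231 273 252.0
w9 235 230 274 252.0
w9 238 230 275 252.5
w9 270 226 279 252.5
w9 275 229 277 253.0
```

View pics/cmpk.png

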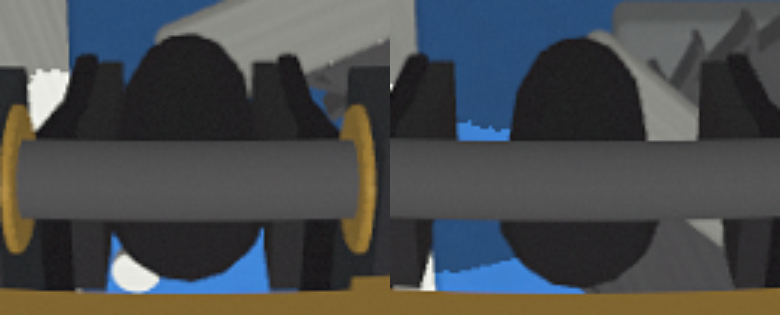

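Run:
```python
from rig import arm
print(arm.finish_job())
```

```text
the job is handed in; nothing more can be done
None
```

I flicked the pawl lever to its stop and wound the drum on about 0.1 rad until the pawl sprang clear. I then lowered the drum by its knob at about 0.4 rad/s, slowing to about 0.1 rad/s while feeling for the carton. I handed the job in at about 18 s, with the gripper well clear of everything.

- **Contact:** the platen met the carton at a drum angle of about -1.09. I pushed on to -1.12, where the knob took about 9 N, or roughly 12 N on the carton, then eased off before opening the gripper.
- **After letting go:** the last images show the pawl clear of the wheel and the lever off. The top-view comparison showed change only at the platen, the lever and the area under the arm. The part hidden by the arm could not be checked.
- **Force left on the carton:** about 7 N, which I worked out from the pad's spring rate and the drum angle rather than measured.
- **A disagreement:** when I opened the gripper, the wrist camera put the knob at about -1.11. The top camera later gave -1.08, which would mean the platen had backed off the carton. The gap is about 2 mm at the knob, close to that camera's calibration error, and the drag should hold the drum. I trusted the wrist reading and did not feel for contact again.

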